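# Take the slide rack off its locking drying peg

## Robot

A 6-joint arm with a two-finger parallel gripper is mounted at the origin on the work surface. World frame = base frame: x ahead of the robot, y to its left, z up, the work surface at z = 0. Lengths are in m, angles in rad, forces in N, time in s.
With the tool pointing down it reaches from about 0.35 to 0.775 m from the base axis. Payload 5.5 kg.
Tool frame: the origin (TCP) lies at the very end of the fingers, on their centre line; the grasp point (between the pads) lies env.hold_point_z behind it (env.hold_point_z is the distance from the TCP to the grasp point, in m); z points along the fingers, y is the line along which they close (so a half turn about z gives the same grasp; the last joint's range is limited). The gripper opens to 85 mm and grips with 20 to 120 N. Pads are 22 mm wide; open, the fingers measure 114 mm over their backs; the gripper's body (76 mm by 85 mm) begins 54 mm behind the grasp point. The pads swing forward as they close: fully open they stand 13 mm farther back than shut.
Start: joints at [-1.339, 0.313, 0.046, 1.304, 0, 1.431], TCP at [0.209, -0.536, 0.231] pointing down, gripper open.
Joint ranges: [-2.76, 2.76], [-0.86, 1.69], [-1.03, 1.26], [-2.2, 2.34], [-1.47, 1.5], [-3.14, 3.14]. Speed limits (rad/s): [2.57, 2.57, 3.14, 3.14, 3.14, 3.14].

## Interface

Orientations are given as a unit quaternion [w, x, y, z].
In Python, from workcell import env gives the robot as it stands.
- The arm moves only by the tool carry_out, never from a script. Its argument "steps" is a list of rows, each a list of 3 entries, a list of its own where there are three numbers: the turn, a rotation vector about the tool's x, y, z in degrees, then the shift along the tool's x, y, z in cm, then the closure in counts, from 0 (fully open) to 255 (shut). A call has exactly 8 rows; each row is the pose to reach, as a shift and turn from the pose commanded when the call began, along the tool's axes at that moment; what a row does not reach only later rows make up. A row lasts 1/8 s, in which the tool goes at most 62.5 mm and 10.7 degrees, less where a joint would pass 70% of its speed; a pose out of reach is approached as far as the arm can. A call with a gripper value outside its range is refused whole. The fingers move at their own pace and stop on an object; "force" is the grip in N (left out, the last holds). Time passes only in rows, so rows that repeat a pose let the fingers close, or fill a call up. It gives the time, the measured TCP pose, the force, the opening and the grip force at its end, in the units of the state.
- env.get_state(): the state, without advancing time (a new reading comes with each control period).
- env.read_camera(name): name is "scene" or "top" or "wrist"; returns (picture, depth): 420x560x3 uint8, red, green, blue; 420x560 float32, m along the optical axis (not along the pixel's ray), 0 where there is no reading.
- env.get_calibration(name): a dict with "fx", "fy", "cx", "cy" (pixels), "origin" and "orientation" of the camera in the world. Camera axes: x right, y up, looking along -z (the intrinsics and any distortion apply to the point x, -y, -z); pixel columns grow to the right and rows downward; lengths in m; the calibration is good to about 2 mm. A picture is of the moment at which its call begins: read the wrist's pose just before it. get_calibration takes no time and is no camera call; for the wrist camera it gives the pose at the moment of the call.
- env.hand_in(): hands the job in; it is judged then, once.
The state is a dict: "clock": time; "joint_pos": joint angles; "qvel": joint speeds; "tau": joint torques, N m; "tcp_pos": TCP position; "orientation": TCP orientation; "wrist_force": force on the tool from outside, world axes, zero at the start; "ft_torque": the same for the moment, N m; "finger_gap": finger opening in m; "grip_force": force on a finger pad.
Only numpy, scipy, OpenCV 4.12 (cv2) and the standard library are available. Lean on these libraries where they do the work, as an engineer would, in place of code of your own. Each camera call takes 0.05 s, during which the arm holds its last target. There are 200 camera calls.

## Task

The rectangular slide rack has drip-dried: press down the sprung keeper of its peg until it stays down, lift the rack slightly and draw it off the end of the peg, and stand it upright in the shallow tray. Set it down rather than dropping it, and leave the round rack hanging on its own peg.

Things in the scene. Friction and masses are not known exactly. Their poses are not given: they have to be found in the camera images.
- slide_rack_grip (a point): Slide rack: grey, 0.2 kg, box basket 66x90x30 mm with glass slides under an upright handle plate (8 mm thick along x, 64 wide along y). Point: where to grip the plate across x, 165 mm above the basket's underside, 18 below the plate's top edge, 30 above its window (40 wide, 36 high). The peg runs through the window, whose upper edge rests on it: basket hangs 80 mm up. z up, x along the peg.
- peg_a_pad (a point): Top centre of the slide rack's peg keeper, a dark block 16 (x) by 18 mm standing 20 mm above the peg near its free end. z up, x along the peg to its post. Slides straight down 19 mm; over-centre spring: about 5 N to start, past half-way it snaps and stays down, else returns. Up, it does not fit the rack's window; down, it does if the rack is raised about 7 mm. The rack hangs 48 mm towards +x.
- tray_in (a point): Shallow steel tray, fixed, open on top, 220 mm (x) by 190 mm (y), 20 mm high, walls 4 mm. Point: centre of its inner floor, 4 mm above the bench; x and y along its sides, z up.
- round_rack_grip (a point): Bystander: a rack with the same plate but a round basket (70 mm across) on a second, equal peg; same point as on the slide rack. Both pegs: fixed level steel bar 18 mm wide, 22 high, top 215 mm above the bench, 105 long from post (25 mm square, no higher than 218) to free end, which is 11 mm beyond the keeper's centre; the post's face is 45 mm behind the plate.
Things that resemble listed ones, but are neither listed nor needed, are in the scene too. Leave any green look-alike of the part that bears peg_a_pad alone. Leave any green look-alike of the part that bears slide_rack_grip alone.

How it is judged:
On the way, in this order (a step that is already met when the one before it is completed fails the run):
1. the keeper is pressed down (at least 14 of its 19 mm) while the slide rack still hangs on the peg (distance of peg_a_pad from where it was at the start of the episode above 0.014 m and x of slide_rack_grip in the frame of peg_a_pad above 0.02 m and horizontal distance between slide_rack_grip and peg_a_pad below 0.08 m), for 0.2 s.
2. the slide rack is off the end of the peg, and the keeper has stayed down (x of slide_rack_grip in the frame of peg_a_pad below -0.012 m and distance of peg_a_pad from where it was at the start of the episode above 0.014 m), for 0.1 s.
At the end, for the whole second after the job is handed in: The slide rack stands upright (within 7 degrees) and at rest on the tray's floor, inside its walls (its centre within 70 mm of the tray's centre along x and 60 mm along y), and the round rack still hangs within 30 mm of where it was (x of slide_rack_grip in the frame of tray_in between -0.07 and 0.07 m and y of slide_rack_grip in the frame of tray_in between -0.06 and 0.06 m and z of slide_rack_grip in the frame of tray_in between 0.155 and 0.172 m and angle between slide_rack_grip's own z axis and vertical below 0.12 rad and linear speed of slide_rack below 0.02 m/s and distance of round_rack_grip from where it was at the start of the episode below 0.03 m); the robot touches nothing.
It fails at once if the slide rack is dropped (falls faster than 0.65 m/s with no finger touching it, about 20 mm of free fall) (linear speed of slide_rack above 0.65 m/s and contact force between the fingers and slide_rack below 0.05 N).
It fails at once if the round rack is moved by more than 30 mm (distance of round_rack_grip from where it was at the start of the episode above 0.03 m).
It also fails if it takes over 48 s, if anything falls off the work surface, if the arm or the gripper's body presses on something with over 40 N, if the wrist force passes 120 N, or if a joint passes its speed limit or range.

## Working session

There is one attempt and no reset: what is moved stays moved. The work goes in short steps, Python scripts to look and compute and a tool call to move; the robot and the scene stay as the last step left them, time stands still between calls to the robot, and variables do not carry over. Pictures are saved under pics/ and viewed, at most 10 in all, crops included, and the job is handed in when it is done.

Besides the shell and the picture viewer there is one more tool, called by a JSON object that holds its "api" and its "payload". carry_out: Moves the arm, as the interface text tells. Its arguments: {"type":"object","properties":{"steps":{"type":"array","items":{"type":"array"}},"force":{"type":"number"}},"required":["steps"]}

```bash
mkdir -p pics; ls
cat > h.py <<'E'
import numpy as np, cv2
from scipy.spatial.transform import Rotation as R
from workcell import env
def rot(q): return R.from_quat([q[1],q[2],q[3],q[0]])
def snap(n,f):
    c=env.get_calibration(n); p,d=env.read_camera(n)
    cv2.imwrite(f'pics/{f}.png',p[:,:,::-1]); np.savez(f'{f}.npz',p=p,d=d,**{k:np.array(c[k]) for k in ('fx','fy','cx','cy','origin','orientation')})
    return c,p,d
def cloud(f):
    z=np.load(f+'.npz'); d=z['d']; v,u=np.mgrid[:d.shape[0],:d.shape[1]]
    P=np.stack([(u-z['cx'])/z['fx']*d,-(v-z['cy'])/z['fy']*d,-d],-1)
    W=rot(z['orientation']).apply(P.reshape(-1,3)).reshape(P.shape)+z['origin']; W[d==0]=np.nan
    return W,z['p']
E
python3 - <<'E'
from h import *
print(env.get_state(),env.hold_point_z)
for n in ('scene','top'):
    c,_,_=snap(n,n); print(n,c)
E
```

```text
pics
{'clock': 0.0, 'joint_pos': array([-1.33858629e+00,  3.14047056e-01,  4.49721843e-02,  1.30361578e+00,
       -1.59753068e-06,  1.43117466e+00]), 'qvel': array([ 2.21966729e-04,  1.29626501e-03,  1.64456164e-03, -9.47602923e-04,
        8.75820499e-05, -1.01187016e-03]), 'tau': array([ 4.70056693e-04, -4.80625105e+01,  2.98533994e+01,  1.92688726e-02,
       -1.97024669e-04, -7.31907932e-06]), 'tcp_pos': array([ 0.20876827, -0.53520223,  0.23037957]), 'orientation': array([-9.46108313e-04,  9.82766929e-01,  1.84846602e-01, -4.46302511e-05]), 'wrist_force': array([-0.20641525,  0.22565695, -0.50223216]), 'ft_torque': array([-0.03468816, -0.00305407, -0.00413198]), 'grip_force': 0.0, 'finger_gap': 0.0850059141376803} 0.0187
scene {'fx': 473.89913808125044, 'fy': 473.89913808125044, 'cx': 280.29622051739415, 'cy': 210.86304425907852, 'origin': array([1.22994523, 0.05673086, 1.18900538]), 'orientation': array([0.67463005, 0.18166094, 0.19285875, 0.6889696 ])}
top {'fx': 539.8711363214007, 'fy': 539.8711363214007, 'cx': 285.4658250897346, 'cy': 196.84616015834231, 'origin': array([0.32887294, 0.04813051, 1.49932768]), 'orientation': array([ 0.71427011,  0.08525591, -0.0815474 , -0.68985481])}
```

View pics/scene.png

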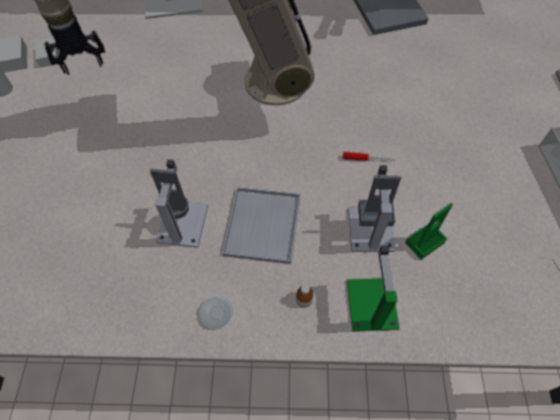

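View pics/top.png

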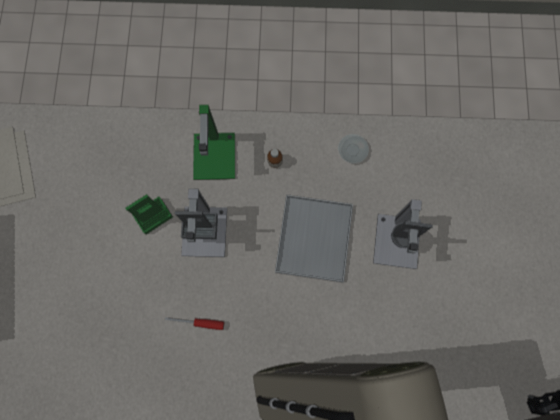

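The top view shows two grey pegs: left at about (200,225) with a squarish basket, and right at about (410,235) with a roundish one. The tray is between them at (316,238), and the green look-alikes are at the upper left. I'll enlarge the pegs next and measure them.

Run:
```python
from h import *
z=cv2.imread('pics/top.png'); s=cv2.imread('pics/scene.png')
f=lambda i,x,y,w,h:cv2.resize(i[y:y+h,x:x+w],(400,300),interpolation=cv2.INTER_CUBIC)
cv2.imwrite('pics/c1.png',np.vstack([np.hstack([f(z,150,170,120,90),f(z,350,180,120,90)]),np.hstack([f(s,320,155,120,90),f(s,120,150,120,90)])]))
W,p=cloud('top')
for n,(x0,x1,y0,y1) in dict(L=(175,235,185,260),Rt=(370,435,195,275)).items():
    A=W[y0:y1,x0:x1].reshape(-1,3)
    for lo,hi in ((.205,.222),(.225,.24),(.255,.30)):
        B=A[(A[:,2]>lo)&(A[:,2]<hi)]
        print(n,lo,len(B),B.min(0).round(4) if len(B) else '',B.max(0).round(4) if len(B) else '', np.median(B,0).round(4) if len(B) else '')
# tray by pixel corners
for c in [(287,196),(354,205),(345,281),(278,273),(316,238)]: print(c,W[c[1],c[0]].round(4))
```

```text
L 0.205 347 [0.5224 0.2545 0.2063] [0.6524 0.3184 0.222 ] [0.6024 0.286  0.2165]
L 0.225 90 [0.5256 0.2548 0.2251] [0.5789 0.3175 0.24  ] [0.5375 0.2849 0.2351]
L 0.255 110 [0.5764 0.2544 0.2554] [0.5855 0.3174 0.2738] [0.5809 0.2843 0.2638]
Rt 0.205 365 [ 0.5145 -0.2823  0.2052] [ 0.6435 -0.2193  0.2219] [ 0.5939 -0.2514  0.216 ]
Rt 0.225 96 [ 0.5176 -0.2779  0.2251] [ 0.5806 -0.2187  0.2398] [ 0.5305 -0.2467  0.235 ]
Rt 0.255 118 [ 0.5667 -0.2833  0.2551] [ 0.579  -0.2193  0.2709] [ 0.5725 -0.2515  0.2632]
(287, 196) [0.6898 0.0581 0.0115]
(354, 205) [ 0.6736 -0.1337 -0.0032]
(345, 281) [ 0.4573 -0.1094  0.0025]
(278, 273) [0.4726 0.0754 0.0039]
(316, 238) [ 0.5736 -0.0271  0.0039]
```

View pics/c1.png

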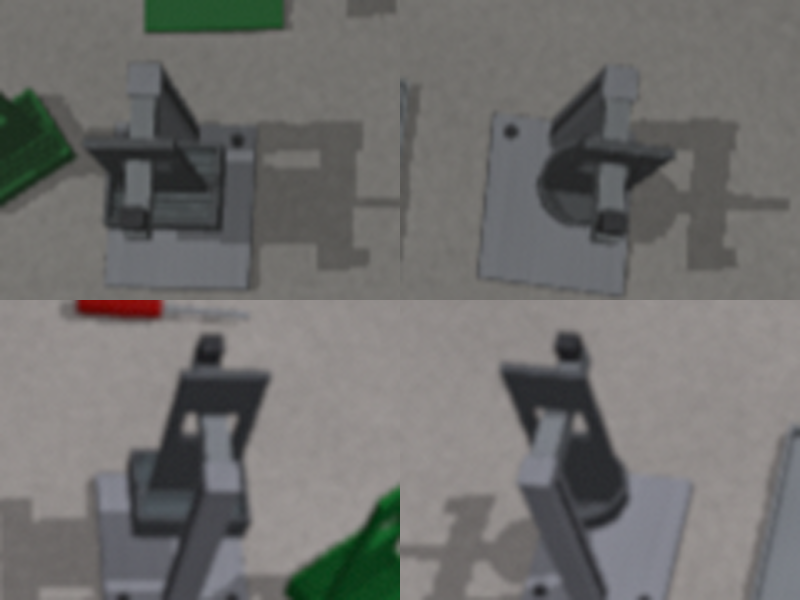

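The left rack at (200,225) has the rectangular basket and is the one to move. The right rack is round and stays. The peg's post lies towards world +x, and the keeper is at about x=0.533. Next I'll fit yaw and centres and compute the first moves.

```bash
cat >> h.py <<'E'
def cmd(target,yaw,base=None):
    """target TCP world, yaw = world direction of tool y (deg), tool down. base=(pos,quat) else the state"""
    s=env.get_state(); p,q=(s['tcp_pos'],s['orientation']) if base is None else base
    r=rot(q); c,sn=np.cos(np.radians(yaw)),np.sin(np.radians(yaw))
    T=R.from_matrix(np.array([[-sn,c,0],[c,sn,0],[0,0,-1.]]).T.reshape(3,3).T if 0 else np.column_stack([[-sn,c,0],[c,sn,0],[0,0,-1.]]))
    print('turn',(r.inv()*T).as_rotvec(degrees=True).round(2),'shift cm',(r.inv().apply(np.array(target)-p)*100).round(2))
E
python3 - <<'E'
from h import *
W,p=cloud('top')
A=W[185:260,175:235].reshape(-1,3)
pl=A[(A[:,2]>.258)&(A[:,2]<.272)]; print('plate',cv2.minAreaRect(pl[:,:2].astype('f4')*1000),pl[:,2].max())
kp=A[(A[:,2]>.231)&(A[:,2]<.24)&(A[:,0]<.56)]; print('keeper',cv2.minAreaRect(kp[:,:2].astype('f4')*1000),np.median(kp,0))
pg=A[(A[:,2]>.211)&(A[:,2]<.2185)]; print('peg',cv2.minAreaRect(pg[:,:2].astype('f4')*1000),np.median(pg,0))
T=W[190:290,270:360].reshape(-1,3); t=T[(T[:,2]>.009)&(T[:,2]<.03)]; print('tray',len(t),cv2.minAreaRect(t[:,:2].astype('f4')*1000))
s=env.get_state(); base=(s['tcp_pos'],s['orientation'])
cmd([.42,-.05,.36],0)
E
```

```text
plate ((580.8995361328125, 285.9096374511719), (8.353094100952148, 62.93158721923828), 0.8353428244590759) 0.26995083494422656
keeper ((533.0296020507812, 285.9420166015625), (17.57383155822754, 17.095294952392578), 79.24774932861328) [0.53432753 0.28579712 0.23550114]
peg ((587.9591674804688, 285.17254638671875), (128.1131591796875, 47.534385681152344), 14.603130340576172) [0.59978711 0.28609455 0.21578658]
tray 1105 ((571.0097045898438, -21.52935028076172), (249.61134338378906, 265.02130126953125), 89.97976684570312)
turn [ -0.08  -0.07 -68.7 ] shift cm [ 37.31 -37.56 -12.88]
```

{"api": "carry_out", "payload": {"steps": [[[0,0,-10],[0,0,-6],255],[[0,0,-20],[6,-6,-9],255],[[0,0,-30],[12,-12,-13],255],[[0,0,-40],[16,-16,-13],255],[[0,0,-49],[21,-21,-13],255],[[0,0,-56],[26,-26,-13],255],[[0,0,-63],[31,-31,-13],255],[[0,0,-68.7],[37,-37.5,-13],255]]}}

```text
clock: 1.1
tcp_pos: [0.3795, -0.1425, 0.3603]
orientation: [0.0, 0.706, 0.708, 0.0]
wrist_force: [0.8, -1.4, 0.1]
finger_gap: -0.0001
grip_force: 0.0
```

Run:
```python
from h import *
s=env.get_state(); print(s['clock'],s['tcp_pos'],s['finger_gap'])
cmd([.533,.286,.265],0)
cmd([.533,.286,.217],0)
```

```text
1.1 [ 0.37952814 -0.14246897  0.36033274] -5.288981239182761e-05
turn [0.02 0.01 0.17] shift cm [42.8  15.47  9.53]
turn [0.02 0.01 0.17] shift cm [42.8  15.47 14.33]
```

{"api": "carry_out", "payload": {"steps": [[[0,0,0],[6,2,0],255],[[0,0,0],[12,4,0],255],[[0,0,0],[18,6,0],255],[[0,0,0],[24,9,0],255],[[0,0,0],[30,12,0],255],[[0,0,0],[36,14,0],255],[[0,0,0],[41,15.5,2],255],[[0,0,0],[42.8,15.5,5],255]]}}

```text
clock: 2.1
tcp_pos: [0.5352, 0.287, 0.309]
orientation: [0.0, 0.706, 0.708, 0.0]
wrist_force: [0.2, -0.0, 0.0]
finger_gap: -0.0
grip_force: 0.0
```

{"api": "carry_out", "payload": {"steps": [[[0,0,0],[0,0,0],255],[[0,0,0],[0,0,0],255],[[0,0,0],[0,0,0],255],[[0,0,0],[0,0,0],255],[[0,0,0],[0,0,0],255],[[0,0,0],[0,0,0],255],[[0,0,0],[0,0,0],255],[[0,0,0],[0,0,0],255]]}}

```text
clock: 3.1
tcp_pos: [0.5341, 0.2836, 0.3103]
orientation: [0.0, 0.707, 0.707, -0.0]
wrist_force: [-1.4, 0.1, 0.7]
finger_gap: -0.0001
grip_force: 0.0
```

Run:
```python
from h import *
s=env.get_state(); print(s['clock'],s['tcp_pos'],s['orientation'])
cmd([.533,.286,.24],0)
cmd([.533,.286,.216],0)
```

```text
3.1 [0.53413886 0.28364498 0.3103263 ] [ 6.16461370e-06  7.07088974e-01  7.07124583e-01 -8.28310460e-05]
turn [-0.01  0.01  0.  ] shift cm [ 0.24 -0.11  7.03]
turn [-0.01  0.01  0.  ] shift cm [ 0.24 -0.11  9.43]
```

{"api": "carry_out", "payload": {"steps": [[[0,0,0],[0.2,-0.1,3],255],[[0,0,0],[0.2,-0.1,5.5],255],[[0,0,0],[0.2,-0.1,7],255],[[0,0,0],[0.2,-0.1,7.6],255],[[0,0,0],[0.2,-0.1,8.2],255],[[0,0,0],[0.2,-0.1,8.8],255],[[0,0,0],[0.2,-0.1,9.2],255],[[0,0,0],[0.2,-0.1,9.2],255]]}}

```text
clock: 4.1
tcp_pos: [0.5332, 0.2856, 0.218]
orientation: [-0.0, 0.707, 0.707, -0.0]
wrist_force: [-0.7, 0.5, -0.7]
finger_gap: 0.0
grip_force: 0.0
```

{"api": "carry_out", "payload": {"steps": [[[0,0,0],[0,0,0.05],255],[[0,0,0],[0,0,0.1],255],[[0,0,0],[0,0,0.1],255],[[0,0,0],[0,0,0.1],255],[[0,0,0],[0,0,-0.5],255],[[0,0,0],[0,0,-3],255],[[0,0,0],[0,0,-7],255],[[0,0,0],[0,0,-11],255]]}}

```text
clock: 5.1
tcp_pos: [0.533, 0.2856, 0.3299]
orientation: [0.0, 0.707, 0.707, 0.0]
wrist_force: [-0.4, -0.5, -0.3]
finger_gap: -0.0001
grip_force: 0.0
```

Run:
```python
from h import *
s=env.get_state(); print(s['clock'],s['tcp_pos'],s['wrist_force'])
snap('top','t2')
s,_,_=snap('scene','s2')
for f,(x0,x1,y0,y1) in dict(t2=(175,235,185,260),s2=(360,410,160,230)).items():
    W,p=cloud(f); A=W[y0:y1,x0:x1].reshape(-1,3)
    B=A[(abs(A[:,0]-.533)<.006)&(abs(A[:,1]-.286)<.007)&(A[:,2]>.18)]; print(f,len(B),np.median(B,0))
z=cv2.imread('pics/t2.png'); q=cv2.imread('pics/s2.png')
f=lambda i,x,y,w,h:cv2.resize(i[y:y+h,x:x+w],(400,300),interpolation=cv2.INTER_CUBIC)
cv2.imwrite('pics/c2.png',np.hstack([f(z,150,170,120,90),f(q,320,155,120,90)]))
cmd([.581,.286,.30],1)
cmd([.581,.286,.2275],1)
```

```text
5.1 [0.53298885 0.28559916 0.3299222 ] [-0.40852742 -0.52446294 -0.25459365]
t2 31 [0.53261664 0.28560646 0.21769424]
s2 22 [0.53236889 0.28607356 0.21497433]
turn [ 0.47 -0.16 -1.  ] shift cm [-0.03  4.6   3.44]
turn [ 0.47 -0.16 -1.  ] shift cm [-0.05  4.54 10.69]
```

View pics/c2.png

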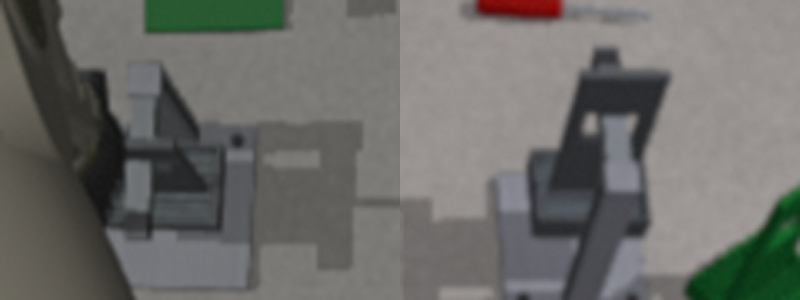

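The keeper stays down: its top is at about z=0.217, and in the views it sits level with the peg. Next I'll open the gripper and grip the plate.

{"api": "carry_out", "payload": {"steps": [[[0,0,0],[0,1.5,0],60],[[0,0,0],[0,3,0],60],[[0,0,0],[0,4.7,0],60],[[0,0,0],[0,4.7,0],60],[[0,0,0],[0,4.7,0],60],[[0,0,0],[0,4.7,0],60],[[0,0,0],[0,4.7,0],60],[[0,0,0],[0,4.7,0],60]], "force": 40}}

```text
clock: 6.2
tcp_pos: [0.5799, 0.2857, 0.3287]
orientation: [0.0, 0.707, 0.707, 0.0]
wrist_force: [0.1, -0.1, 0.6]
finger_gap: 0.0655
grip_force: 0.0
```

Run:
```python
from h import *
s=env.get_state(); print(s['clock'],s['tcp_pos'],s['finger_gap'])
cmd([.581,.286,.2275],.8)
```

```text
6.2 [0.57991426 0.28570105 0.32866396] 0.06545886313244265
turn [ 0.02  0.   -0.79] shift cm [ 0.03  0.11 10.12]
```

{"api": "carry_out", "payload": {"steps": [[[0,0,-0.8],[0,0.1,3],60],[[0,0,-0.8],[0,0.1,6],60],[[0,0,-0.8],[0,0.1,8.5],60],[[0,0,-0.8],[0,0.1,10.1],60],[[0,0,-0.8],[0,0.1,10.1],60],[[0,0,-0.8],[0,0.1,10.1],255],[[0,0,-0.8],[0,0.1,10.1],255],[[0,0,-0.8],[0,0.1,10.1],255]], "force": 40}}

```text
clock: 7.2
tcp_pos: [0.5816, 0.2858, 0.2282]
orientation: [0.0, 0.702, 0.712, 0.001]
wrist_force: [0.6, 0.9, -0.6]
finger_gap: 0.0105
grip_force: 0.0
```

{"api": "carry_out", "payload": {"steps": [[[0,0,0],[0,0,0],255],[[0,0,0],[0,0,0],255],[[0,0,0],[0,0,0],255],[[0,0,0],[0,0,0],255],[[0,0,0],[0,0,0],255],[[0,0,0],[0,0,-0.3],255],[[0,0,0],[0,0,-0.7],255],[[0,0,0],[0,0,-0.7],255]], "force": 40}}

```text
clock: 8.2
tcp_pos: [0.5812, 0.2856, 0.2341]
orientation: [-0.0, 0.702, 0.712, -0.0]
wrist_force: [0.2, -0.6, -2.4]
finger_gap: 0.0078
grip_force: 39.8
```

{"api": "carry_out", "payload": {"steps": [[[0,0,0],[0,-1,0],255],[[0,0,0],[0,-2.5,0],255],[[0,0,0],[0,-4,0],255],[[0,0,0],[0,-5.5,0],255],[[0,0,0],[0,-7.5,0],255],[[0,0,0],[0,-9.5,0],255],[[0,0,0],[0,-11,0],255],[[0,0,0],[0,-12,0],255]]}}

```text
clock: 9.2
tcp_pos: [0.4602, 0.2839, 0.2345]
orientation: [0.0, 0.702, 0.712, 0.0]
wrist_force: [0.7, 0.5, -2.4]
finger_gap: 0.0075
grip_force: 39.8
```

Run:
```python
from h import *
s=env.get_state(); print(s['clock'],s['tcp_pos'],s['finger_gap'],s['wrist_force'],s['ft_torque'])
snap('scene','s3'); W,p=cloud('s3'); A=W[140:230,340:420].reshape(-1,3)
B=A[(abs(A[:,0]-.533)<.006)&(abs(A[:,1]-.286)<.007)&(A[:,2]>.18)]; print(len(B),np.median(B,0))
z=cv2.imread('pics/s3.png'); cv2.imwrite('pics/c3.png',cv2.resize(z[100:250,300:460],(640,600)))
cmd([.572,-.027,.26],-5); cmd([.572,-.027,.17],-5)
```

```text
9.2 [0.46015269 0.28392288 0.23448031] 0.007468408284437597 [ 0.71524929  0.47494166 -2.42703244] [-0.04084036 -0.030446    0.04377928]
23 [0.53186455 0.28581698 0.21621754]
turn [-0.05  0.01  5.84] shift cm [-31.26  10.82  -2.55]
turn [-0.05  0.01  5.84] shift cm [-31.26  10.83   6.45]
```

View pics/c3.png

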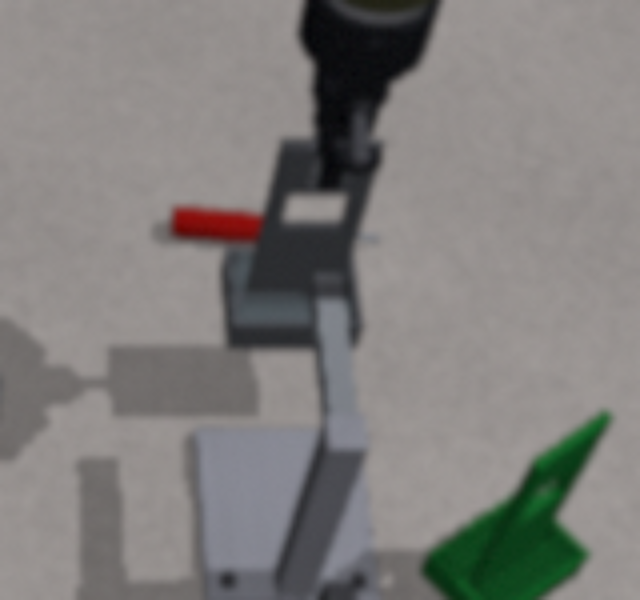

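The rack hangs clear of the peg in the gripper and upright. The keeper is still down. I'll carry the rack over the tray.

{"api": "carry_out", "payload": {"steps": [[[0,0,0],[-3,0,0],255],[[0,0,1],[-7,0,0],255],[[0,0,2],[-12,1,0],255],[[0,0,3],[-17,4,0],255],[[0,0,4],[-22,7,0],255],[[0,0,5],[-26.5,9.5,0],255],[[0,0,5.8],[-29.5,10.5,0],255],[[0,0,5.8],[-31.3,10.8,0],255]]}}

```text
clock: 10.25
tcp_pos: [0.5743, -0.0294, 0.2339]
orientation: [-0.0, 0.738, 0.675, -0.0]
wrist_force: [-0.6, 0.5, -2.7]
finger_gap: 0.0073
grip_force: 39.8
```

{"api": "carry_out", "payload": {"steps": [[[0,0,0],[0,0,0],255],[[0,0,0],[0,0,1],255],[[0,0,0],[0,0,2],255],[[0,0,0],[0,0,3],255],[[0,0,0],[0,0,4],255],[[0,0,0],[0,0,5],255],[[0,0,0],[0,0,6],255],[[0,0,0],[0,0,6],255]]}}

```text
clock: 11.25
tcp_pos: [0.5729, -0.0274, 0.1733]
orientation: [-0.001, 0.737, 0.676, -0.001]
wrist_force: [0.2, -0.5, -2.4]
finger_gap: 0.0076
grip_force: 39.8
```

Run:
```python
from h import *
s=env.get_state(); print(s['clock'],s['tcp_pos'],s['finger_gap'],s['wrist_force'],s['ft_torque'])
snap('scene','s4')
z=cv2.imread('pics/s4.png'); cv2.imwrite('pics/c4.png',cv2.resize(z[120:280,190:360],(640,600)))
cmd([.572,-.027,.1515],-5)
```

```text
11.25 [ 0.57286789 -0.02743707  0.17326751] 0.007555154127680226 [ 0.24801324 -0.54580317 -2.39932786] [-0.07589694  0.03170429  0.00092197]
turn [-0.05 -0.   -0.01] shift cm [ 0.04 -0.13  2.25]
```

View pics/c4.png

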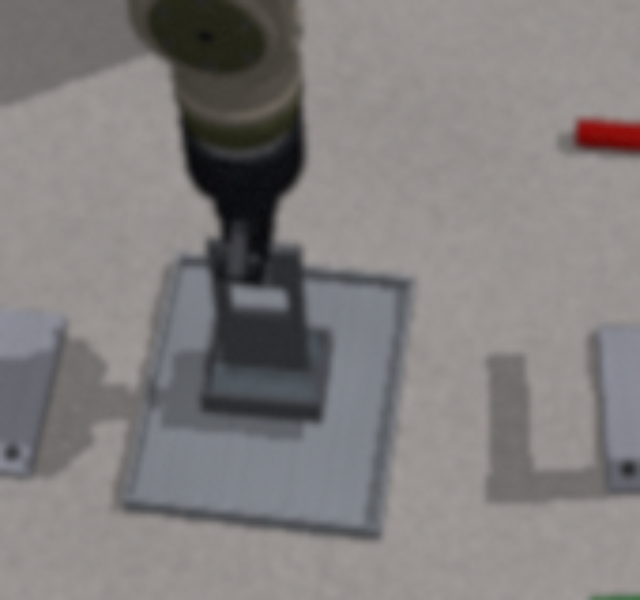

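The rack is upright just above the middle of the tray and aligned with it. I'll lower it gently to contact.

{"api": "carry_out", "payload": {"steps": [[[0,0,0],[0,0,0.6],255],[[0,0,0],[0,0,1.1],255],[[0,0,0],[0,0,1.5],255],[[0,0,0],[0,0,1.7],255],[[0,0,0],[0,0,1.9],255],[[0,0,0],[0,0,2.0],255],[[0,0,0],[0,0,2.1],255],[[0,0,0],[0,0,2.1],255]]}}

```text
clock: 12.3
tcp_pos: [0.5735, -0.0275, 0.1534]
orientation: [0.0, 0.737, 0.676, -0.0]
wrist_force: [-0.2, 0.4, -2.6]
finger_gap: 0.0079
grip_force: 39.8
```

{"api": "carry_out", "payload": {"steps": [[[0,0,0],[0,0,0.05],255],[[0,0,0],[0,0,0.1],255],[[0,0,0],[0,0,0.12],255],[[0,0,0],[0,0,0.15],255],[[0,0,0],[0,0,0.15],255],[[0,0,0],[0,0,0.15],255],[[0,0,0],[0,0,0.15],255],[[0,0,0],[0,0,0.15],255]]}}

```text
clock: 13.3
tcp_pos: [0.5738, -0.0274, 0.1525]
orientation: [0.0, 0.737, 0.676, 0.0]
wrist_force: [-1.5, 2.4, 5.9]
finger_gap: 0.0075
grip_force: 41.0
```

The force shows contact, about 6 N up against −2.5 N while it was hanging. I'll release and retreat straight up.

{"api": "carry_out", "payload": {"steps": [[[0,0,0],[0,0,-0.05],255],[[0,0,0],[0,0,-0.05],100],[[0,0,0],[0,0,-0.05],100],[[0,0,0],[0,0,-0.05],100],[[0,0,0],[0,0,-0.05],100],[[0,0,0],[0,0,-0.05],100],[[0,0,0],[0,0,-2],100],[[0,0,0],[0,0,-4],100]]}}

```text
clock: 14.3
tcp_pos: [0.5733, -0.0275, 0.1921]
orientation: [-0.0, 0.737, 0.676, -0.0]
wrist_force: [-0.7, -1.2, -0.4]
finger_gap: 0.0522
grip_force: 0.0
```

{"api": "carry_out", "payload": {"steps": [[[0,0,0],[0,0,-2],100],[[0,0,0],[0,0,-5],100],[[0,0,0],[0,0,-8],100],[[0,0,0],[0,0,-12],100],[[0,0,0],[0,0,-14],100],[[0,0,0],[0,0,-14],100],[[0,0,0],[0,0,-14],100],[[0,0,0],[0,0,-14],100]]}}

```text
clock: 15.3
tcp_pos: [0.573, -0.0274, 0.3304]
orientation: [-0.001, 0.737, 0.676, -0.001]
wrist_force: [-0.3, 0.5, -0.6]
finger_gap: 0.0523
grip_force: 0.0
```

Run:
```python
from h import *
s=env.get_state(); print(s['clock'],s['tcp_pos'],s['finger_gap'],s['wrist_force'])
snap('scene','s5'); W,p=cloud('s5'); A=W[120:280,190:360].reshape(-1,3)
B=A[(A[:,2]>.175)&(A[:,2]<.195)&(abs(A[:,0]-.573)<.05)&(abs(A[:,1]+.027)<.06)]; print(len(B),B.mean(0),B.max(0))
z=cv2.imread('pics/s5.png'); cv2.imwrite('pics/c5.png',cv2.resize(z[100:300,120:420],(780,520)))
```

```text
15.3 [ 0.5730009  -0.02740772  0.33044535] 0.05228320148110332 [-0.31593518  0.54524131 -0.59809583]
126 [ 0.57492138 -0.02561359  0.18376599] [0.58136023 0.0053129  0.19159681]
```

View pics/c5.png

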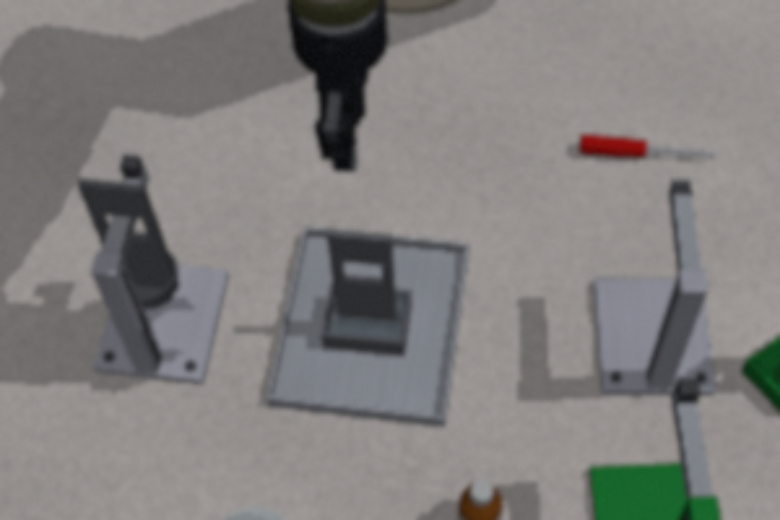

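The rack stands upright in the tray, the gripper is clear, and the round rack still hangs on its peg.

```bash
python3 -c "
from workcell import env
print(env.hand_in())"
```

```text
the job is handed in; nothing more can be done
None
```

The job is handed in at about 15 s of the 48 s limit, no verdict returned: the keeper stayed down, the slide rack stands upright near the centre of the tray, and the round rack still hangs on its peg.

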